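# Close the flanged steel chamber

## Robot

A 7-joint arm with a two-finger parallel gripper is mounted at the origin on a cart in front of the work surface, level with it; the furniture and walls round the work are solid. World frame = base frame: x ahead of the robot, y to its left, z up, the work surface at z = 0. Lengths are in mm, angles in rad, forces in N, time in s.
With the tool pointing down it reaches from about 425 to 825 mm from the base axis. Payload 3.6 kg.
Tool frame: the origin (TCP) lies midway between the tips of the shut fingers; the grasp point (between the pads) lies 19 mm behind it (ctrl.grasp_offset is the distance from the TCP to the grasp point, in mm); z points along the fingers, x is the direction in which the jaws open and shut, and the axes are right-handed (so a half turn about z gives the same grasp; the last joint's range is limited). The gripper opens to 93 mm and grips with 3 to 60 N. Pads are 15 mm wide; open, the fingers measure 128 mm over their backs; the gripper's body (75 mm by 188 mm) begins 65 mm behind the grasp point.
Start: joints at [1.282, 0.615, -0.013, 1.423, 0.008, 1.103, -0.04], TCP at [168.874, -627.649, 218.64] pointing down, gripper open.
Joint ranges: [-3.12, 3.12], [-0.3, 2.06], [-1.34, 1.32], [0.26, 2.42], [-1.36, 4.5], [0.01, 1.98], [-2.84, 2.84]. Speed limits (rad/s): [2.79, 2.79, 3.14, 3.14, 3.14, 3.14, 3.14].

## Interface

Orientations are given as a unit quaternion [x, y, z, w].
In Python, from cell import ctrl gives the robot as it stands. The module is installed in compiled form; this text tells all that it offers.
- The arm moves only by the shell command python3 -m crank 'ROWS' [FORCE]. ROWS is JSON, a list of rows, each a list of 7 numbers: the shift along the world's x, y, z in cm, then the turn, a rotation vector about the world's x, y, z in degrees, then the closure, from 0 (fully open) to 1 (shut). In form: [[x, y, z, rx, ry, rz, hand], ...]. A call has 1 to 5 rows; each row shifts and turns the commanded pose from where the row before left it; what a row does not reach is not made up. A row lasts 1/12 s, in which the tool goes at most 41.7 mm and 7.16 degrees, less where a joint would pass 70% of its speed; a pose out of reach is approached as far as the arm can. A call is refused whole if a number of a shift passes 4.17 or a number of a turn 7.16, either way. A call with a gripper value outside its range is refused whole. The fingers move at their own pace and stop on an object; FORCE is the grip in N (left out, the last holds). Time passes only in rows, so rows that do not move let the fingers close. It gives the time, the measured TCP pose, the force and the opening at its end, in the units of the state.
- ctrl.get_state(): the state, without advancing time (a new reading comes with each control period).
- ctrl.get_image(name): name is "scene" or "top" or "wrist"; returns a dict with "image" (384x512x3 uint8, red, green, blue), "K" (3x3 intrinsics, pixels), "k1" (the pictures are not rectified: a ray, as slopes to the right and down, at radius r is drawn at 1 + k1 r^2 times it, then the intrinsics apply), "extrinsics" (4x4, takes a point from camera to world coordinates). Camera axes: x right, y down, z forward; pixel columns grow to the right and rows downward; lengths in mm; the calibration is good to about 2 mm. A picture is of the moment at which its call begins. There is no depth.
- ctrl.close_job(): hands the job in, once; it reports no verdict.
Trained networks look in a picture, given as the dict that the camera call returned (one of the last four; its "shot" number tells which), for a name from the list of things; names that differ only in an ending like _2 or _b are one class to them, and where a whole thing is asked for, a point or a joint stands for the part that bears it (a point fixed in the world has none). Each returns a list of dicts, best first, with "confidence" (0 to 1); they miss things now and then, are a little off and sometimes report something else, mostly with a low value. They report only what shows in the picture. A call takes as long as a camera call. They do not tell look-alikes from the thing itself.
- ctrl.outline_of(picture, label): "region" (384x512 bool, what is visible of it) and "extent" ([left, top, right, bottom] in pixels, round what is visible of it).
The state is a dict: "time": time; "joint_positions": joint angles; "dq": joint speeds; "effort": joint torques, N m; "ee_pos": TCP position; "orientation": TCP orientation; "contact_force": force on the tool from outside, world axes, zero at the start; "moment": the same for the moment, N m; "opening": finger opening in mm.
Only numpy, scipy, OpenCV 4.12 (cv2) and the standard library are available. Lean on these libraries where they do the work, as an engineer would, in place of code of your own. Each camera call takes 0.05 s, during which the arm holds its last target. There are 200 camera calls.

## Task

Three empty flanged steel cups stand on the bench: one is mouth up, two are mouth down. Take the mouth-down cup whose flange is as wide as that of the mouth-up cup and set it down, still mouth down, on the mouth-up cup, rim on rim and centred, so that the flanges lie flat on each other; set it down before letting go, do not drop it. The mouth-up cup stays standing on the bench, and the smaller cup is left where it is.

Things in the scene. Friction and masses are not known exactly. Their poses are not given: they have to be found in the camera images.
- lower_half: The mouth-up cup: plain steel, round, standing on its closed end on the bench, 80 mm high, 0.3 kg. Straight body 50 mm in diameter, mouth (bore) 42 mm in diameter, with a flat round flange about the mouth: 90 mm in diameter, 7 mm thick, its upper face flush with the rim at 80 mm. Origin: centre of its underside (closed end); z axis up, towards the mouth.
- lower_mouth (a point): Centre of the mouth of the mouth-up cup, level with the upper face of its flange, 80 mm above its underside; z axis points up out of the mouth.
- upper_half: The matching mouth-down cup, the one to move: the same steel cup turned over, 80 mm high, 0.25 kg, its flange (90 mm in diameter, 7 mm thick) lying on the bench and its straight body (50 mm in diameter, closed flat end on top at 80 mm) standing up from it; grip the body across its diameter from above. Origin: centre of its mouth, in the plane of the rim, i.e. the underside; z axis up, towards the closed end.
- small_half: The smaller mouth-down cup, to be left alone: same shape and steel, 66 mm high, 0.15 kg, flange 64 mm in diameter lying on the bench, body 40 mm in diameter. Origin: centre of its underside (mouth plane); z axis up.
Things that resemble listed ones, but are neither listed nor needed, are in the scene too. What is shaped like the upper_half but yellow is not meant.

How it is judged:
By the outcome, as a careful person would: the job done as asked, in the order asked, and still so for the second after the job is handed in, with the robot touching nothing.
It also fails if it takes over 35 s, if anything falls off the work surface, if the arm or the gripper's body presses on something with over 40 N, if the wrist force passes 120 N, or if a joint passes its speed limit or range.

## Working session

There is one attempt and no reset: what is moved stays moved. The work goes in short steps, Python scripts to look and compute and a shell command to move; the robot and the scene stay as the last step left them, time stands still between calls to the robot, and variables do not carry over. Pictures are saved under pics/ and viewed, about 8 in all and at most 12, crops included, and the job is handed in when it is done.

```bash
mkdir -p pics; cat > h.py <<'E'
import numpy as np, cv2
from cell import ctrl
def ray(p,u,v):
    K=np.array(p["K"],float);T=np.array(p["extrinsics"])
    q=cv2.undistortPoints(np.array([[[u,v]]],float),K,np.array([p["k1"],0,0,0,0.]))[0,0]
    return T[:3,3],T[:3,:3]@np.array([q[0],q[1],1.])
def atz(p,u,v,z):
    o,d=ray(p,u,v);return (o+d*(z-o[2])/d[2])[:2]
def proj(p,P):
    K=np.array(p["K"],float);T=np.linalg.inv(np.array(p["extrinsics"]))
    P=np.atleast_2d(P).astype(float)
    return cv2.projectPoints(P,cv2.Rodrigues(T[:3,:3])[0],T[:3,3],K,np.array([p["k1"],0,0,0,0.]))[0][:,0]
def save(p,n):cv2.imwrite("pics/"+n,cv2.cvtColor(p["image"],cv2.COLOR_RGB2BGR))
E
python3 - <<'E'
from h import *
ims=[]
for c in("scene","top"):
    p=ctrl.get_image(c);ims.append(p["image"])
    print(c,np.array(p["extrinsics"])[:3,3].round())
    for l in("lower_half","upper_half","small_half"):
        for d in ctrl.outline_of(p,l):
            e=d["extent"];print(l,round(d["confidence"],2),np.round(e),atz(p,(e[0]+e[2])/2,(e[1]+e[3])/2,40).round())
cv2.imwrite("pics/a.png",cv2.resize(np.vstack(ims)[:,:,::-1],None,fx=.78,fy=.78))
save(dict(image=ims[0]),"scene.png");save(dict(image=ims[1]),"top.png")
print(ctrl.get_state())
E
```

```text
scene [114. 732. 977.]
lower_half 0.67 [240. 154. 269. 188.] [ 548. -130.]
upper_half 0.79 [210. 232. 244. 270.] [482. 155.]
upper_half 0.78 [158. 265. 191. 306.] [545. 298.]
small_half 0.72 [265. 134. 284. 161.] [ 539. -247.]
top [380. -40. 981.]
lower_half 0.7 [282. 149. 316. 189.] [ 551. -125.]
upper_half 0.97 [186. 174. 220. 210.] [493. 130.]
upper_half 0.88 [130. 154. 163. 188.] [553. 282.]
small_half 0.87 [335. 163. 358. 183.] [ 538. -249.]
{'time': 0.4, 'joint_positions': array([ 1.28145369,  0.61504837, -0.01260075,  1.42360785,  0.00808914,
        1.10338421, -0.0403645 ]), 'dq': array([-0.00140795, -0.0016028 ,  0.00085427, -0.0014575 , -0.00097669,
       -0.00021082, -0.00067415]), 'effort': array([-5.73828311e-04, -4.58252478e+01,  2.08567386e-01, -1.65746427e+01,
       -6.10857108e-02,  1.52191648e-02,  1.13038934e-04]), 'ee_pos': array([ 168.87668255, -627.54309021,  218.474769  ]), 'orientation': array([ 7.93693579e-01, -6.08317732e-01, -1.47768546e-04, -1.34927662e-04]), 'contact_force': array([ 0.32929984, -0.68927178, -1.04006521]), 'moment': array([-0.03173681, -0.01705535, -0.01096997]), 'opening': 93.13526452345984}
```

View pics/a.png

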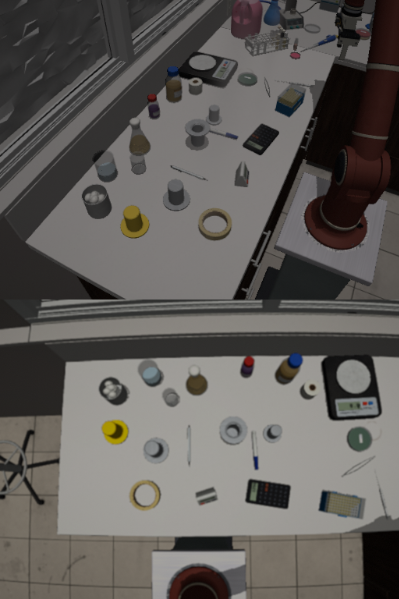

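Picture 1 shows the steel mouth-down cup at top (201,193), the yellow look-alike at (147,170), the small cup at (346,173), the mouth-up cup at (299,169), and a small grey object at about (218,125). I choose the one at (201,193). Next I check it in a close crop and fit the positions.

```bash
cat >> h.py <<'E'
from scipy.optimize import minimize
a=np.linspace(0,2*np.pi,60,endpoint=False)
def ring(x,y,r,z):return np.c_[x+r*np.cos(a),y+r*np.sin(a),0*a+z]
S=dict(lower_half=[(25,0),(45,73),(45,80)],upper_half=[(45,0),(45,7),(25,80),(25,7)],small_half=[(32,0),(32,7),(20,66)])
BODY=dict(lower_half=[[(25,0),(25,80)],[(45,73),(45,80)]],upper_half=[[(45,0),(45,7)],[(25,7),(25,80)]],small_half=[[(32,0),(32,7)],[(20,7),(20,66)]])
def mask(p,l,x,y,dz=0):
    m=np.zeros((384*4,512*4),np.uint8)
    for part in BODY[l]:
        pts=np.vstack([proj(p,ring(x,y,r,z+dz)) for r,z in part])
        cv2.fillConvexPoly(m,cv2.convexHull(((pts+.5)*4).astype(np.int32)),1)
    return cv2.resize(m.astype(np.float32),(512,384),interpolation=cv2.INTER_AREA)
def fit(pr,l,x0,dz=0):
    f=lambda s:sum(np.abs(mask(p,l,s[0],s[1],dz)-r).sum()/r.sum() for p,r in pr)
    o=minimize(f,x0,method="Nelder-Mead",options=dict(initial_simplex=[x0,np.add(x0,[15,0]),np.add(x0,[0,15])],xatol=.2))
    return o.x.round(1),round(o.fun,3)
def near(p,l,xy,dz=0):
    c=proj(p,[[*xy,40+dz]])[0]
    return min(ctrl.outline_of(p,l),key=lambda d:np.hypot((d["extent"][0]+d["extent"][2])/2-c[0],(d["extent"][1]+d["extent"][3])/2-c[1]),default=None)
E
python3 - <<'E'
from h import *
P=[ctrl.get_image("scene"),ctrl.get_image("top")]
for l,x in(("lower_half",(551,-127)),("upper_half",(488,140)),("small_half",(538,-248))):
    pr=[(p,near(p,l,x)["region"].astype(np.float32)) for p in P]
    print(l,fit(pr,l,x),fit(pr[:1],l,x),fit(pr[1:],l,x))
c=[cv2.resize(P[1]["image"][110:230,120:380],None,fx=3,fy=3,interpolation=cv2.INTER_CUBIC)]
cv2.imwrite("pics/b.png",c[0][:,:,::-1])
E
```

```text
lower_half (array([ 549.1, -122.3]), np.float64(0.14)) (array([ 547.7, -123. ]), np.float64(0.069)) (array([ 549.4, -120.9]), np.float64(0.051))
upper_half (array([492.6, 144.2]), np.float64(0.163)) (array([492.2, 144.7]), np.float64(0.055)) (array([494.1, 144.2]), np.float64(0.101))
small_half (array([ 547.4, -263.5]), np.float64(0.277)) (array([ 548.5, -268. ]), np.float64(0.182)) (array([ 547.9, -262.9]), np.float64(0.067))
```

View pics/b.png

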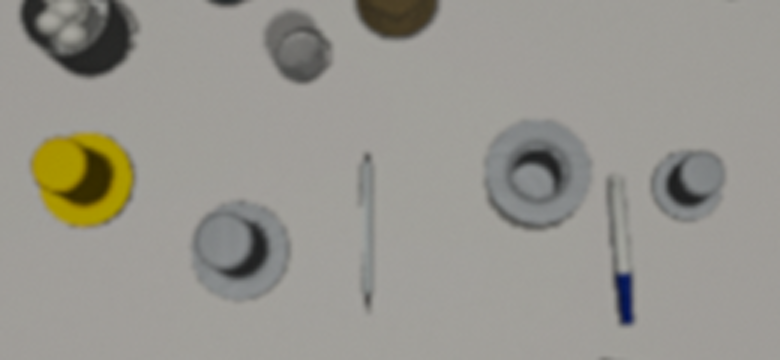

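Picture 2 confirms the choice: a grey cup at crop (240,250) whose flange is as wide as that of the mouth-up cup at (537,173). The small cup (688,185) and the yellow one (85,180) are distinct. I'll move in an arc above the bench.

```bash
for i in 1 2 3; do python3 -m crank '[[2.6,3.2,0.2,0,0,0,0],[2.6,3.2,0.2,0,0,0,0],[2.6,3.2,0.2,0,0,0,0],[2.6,3.2,0.2,0,0,0,0],[2.6,3.2,0.2,0,0,0,0]]'; done
```

```text
time: 1.22
ee_pos: [299.9, -466.1, 228.9]
orientation: [0.794, -0.608, 0.0, -0.0]
contact_force: [0.2, -1.2, 0.6]
opening: 93.3
time: 1.63
ee_pos: [429.9, -306.0, 239.1]
orientation: [0.794, -0.608, 0.0, -0.0]
contact_force: [0.7, 0.6, -0.1]
opening: 93.4
time: 2.05
ee_pos: [559.9, -146.0, 249.1]
orientation: [0.794, -0.608, 0.0, -0.0]
contact_force: [0.6, -1.1, -0.4]
opening: 92.8
```

```bash
python3 - <<'E'
from h import *
p=ctrl.get_image("wrist");print(np.array(p["extrinsics"]).round(2).tolist())
d=near(p,"lower_half",(549,-122))
if d: print(d["extent"],fit([(p,d["region"].astype(np.float32))],"lower_half",(549,-122)))
E
python3 -m crank '[[-0.8,3.6,0,0,0,0,0],[-0.8,3.6,0,0,0,0,0],[-0.8,3.6,0,0,0,0,0],[-0.8,3.6,0,0,0,0,0]]'
python3 -m crank '[[-0.9,3.6,0,0,0,0,0],[-0.9,3.6,0,0,0,0,0],[-0.9,3.6,0,0,0,0,0],[-0.8,3.8,0,0,0,0,0],[0,0,0,0,0,0,0]]'
python3 - <<'E'
from h import *
p=ctrl.get_image("wrist");print(np.array(p["extrinsics"]).round(2).tolist())
d=near(p,"upper_half",(492,144))
if d: print(d["extent"],fit([(p,d["region"].astype(np.float32))],"upper_half",(492,144)))
save(p,"w.png")
E
```

```text
[[0.26, -0.92, -0.28, 637.25], [-0.97, -0.25, -0.07, -125.5], [-0.0, 0.29, -0.96, 415.2], [0.0, 0.0, 0.0, 1.0]]
[198.2, 138.0, 273.9, 215.4] (array([ 549.3, -121.3]), np.float64(0.028))
time: 2.48
ee_pos: [526.3, -2.8, 248.7]
orientation: [0.793, -0.609, 0.0, -0.0]
contact_force: [-0.4, -0.1, -0.7]
opening: 93.1
time: 2.9
ee_pos: [489.0, 152.2, 249.2]
orientation: [0.798, -0.603, -0.002, -0.003]
contact_force: [-0.5, 1.4, 0.1]
opening: 92.6
[[0.27, -0.92, -0.28, 566.19], [-0.96, -0.26, -0.07, 172.65], [-0.01, 0.29, -0.96, 415.36], [0.0, 0.0, 0.0, 1.0]]
[233.6, 130.5, 299.0, 192.0] (array([494.7, 144.4]), np.float64(0.024))
```

View pics/w.png

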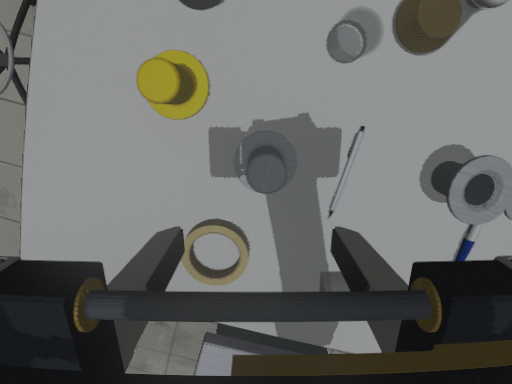

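Picture 3 shows the steel cup at (265,165), with the yellow cup, tape ring and pen clear of the grasp. The orientation drifted slightly, so I check the joints.

```bash
python3 - <<'E'
from h import *
s=ctrl.get_state();print(s["joint_positions"].round(3),s["dq"].round(3),s["ee_pos"].round(1),s["orientation"].round(4))
E
python3 -m crank '[[0,0,0,0,0,0,0]]'
```

```text
[-0.206  0.374 -0.17   1.77   0.073  1.004 -1.708] [0.048 0.001 0.063 0.004 0.015 0.004 0.002] [491.3 143.9 248.8] [ 7.950e-01 -6.066e-01  0.000e+00 -2.000e-04]
time: 3.08
ee_pos: [492.2, 141.0, 248.6]
orientation: [0.793, -0.609, 0.0, 0.0]
contact_force: [0.5, -0.3, -0.3]
opening: 93.4
```

```bash
python3 -m crank '[[0.1,0,-3.5,0,0,0,0],[0,0,-3.5,0,0,0,0],[0,0,-3.5,0,0,0,0],[0,0,-3,0,0,0,0],[0,0,0,0,0,0,0]]'; python3 -m crank '[[0,0,0,0,0,0,0],[0,0,0,0,0,0,0]]'
python3 - <<'E'
from h import *
p=ctrl.get_image("wrist")
d=near(p,"upper_half",(494,144))
if d: print(d["extent"],fit([(p,d["region"].astype(np.float32))],"upper_half",(494,144)))
s=ctrl.get_state();print(s["ee_pos"].round(1),s["orientation"].round(4))
E
```

```text
time: 3.5
ee_pos: [489.4, 138.3, 108.6]
orientation: [0.792, -0.61, -0.003, 0.005]
contact_force: [-0.8, -1.2, -0.5]
opening: 92.8
time: 3.67
ee_pos: [494.5, 141.5, 115.1]
orientation: [0.793, -0.609, 0.001, -0.001]
contact_force: [-0.2, 0.1, -0.1]
opening: 92.9
[207.6, 143.4, 300.1, 245.2] (array([495. , 144.4]), np.float64(0.037))
[494.7 142.3 115.8] [ 0.7933 -0.6088  0.0014 -0.0019]
```

```bash
python3 -m crank '[[0,0.1,-2.1,0,0,0,0],[0,0,-2.1,0,0,0,0],[0,0,-2,0,0,0,0],[0,0,-2,0,0,0,0],[0,0,0,0,0,0,0]]'; python3 -m crank '[[0,0,0,0,0,0,0],[0,0,0,0,0,0,0],[0,0,0,0,0,0,0],[0,0,0,0,0,0,0]]'
python3 - <<'E'
from h import *
s=ctrl.get_state();print(s["ee_pos"].round(1),s["orientation"].round(4),s["contact_force"].round(1))
p=ctrl.get_image("wrist");save(p,"w2.png")
E
```

```text
time: 4.18
ee_pos: [492.0, 142.9, 30.4]
orientation: [0.794, -0.608, -0.001, 0.001]
contact_force: [-0.6, -0.3, 0.7]
opening: 92.7
time: 4.52
ee_pos: [493.9, 143.6, 33.1]
orientation: [0.794, -0.608, 0.001, -0.001]
contact_force: [-0.9, -0.5, -0.2]
opening: 92.9
[493.9 143.6  33.1] [ 0.7936 -0.6084  0.0009 -0.0013] [-0.9 -0.5 -0.2]
```

View pics/w2.png

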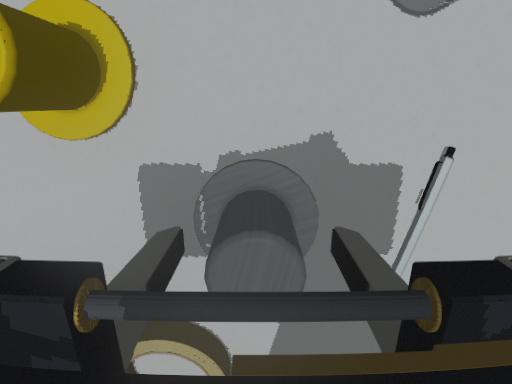

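Picture 4 shows the cup midway between the fingers (column 256). Closing now.

```bash
python3 -m crank '[[0.1,0.1,0,0,0,0,1],[0,0,0,0,0,0,1],[0,0,0,0,0,0,1],[0,0,0,0,0,0,1],[0,0,0,0,0,0,1]]' 30; python3 -m crank '[[0,0,0,0,0,0,1],[0,0,0,0,0,0,1],[0,0,0,0,0,0,1],[0,0,0,0,0,0,1]]'
```

```text
time: 4.98
ee_pos: [493.8, 144.3, 31.6]
orientation: [0.794, -0.608, -0.0, 0.0]
contact_force: [0.2, -0.4, -0.0]
opening: 64.0
time: 5.32
ee_pos: [493.8, 144.4, 31.6]
orientation: [0.794, -0.608, -0.0, 0.0]
contact_force: [0.3, 0.3, 0.4]
opening: 50.2
```

```bash
python3 -m crank '[[0,0,1,0,0,0,1],[0,0,2,0,0,0,1],[0,0,3,0,0,0,1],[0,0,3,0,0,0,1],[0,0,3,0,0,0,1]]'; python3 -m crank '[[0,0,2,0,0,0,1],[0.5,-1.5,0,0,0,0,1],[0.7,-3,0,0,0,0,1],[0.7,-3.5,0,0,0,0,1],[0.7,-3.5,0,0,0,0,1]]'; python3 -m crank '[[0.7,-3.5,0,0,0,0,1],[0.7,-3.5,0,0,0,0,1],[0.5,-3,0,0,0,0,1],[0.5,-2,0,0,0,0,1],[0.2,-1,0,0,0,0,1]]';python3 -m crank '[[0.3,-2.1,0,0,0,0,1],[0,0,0,0,0,0,1],[0,0,0,0,0,0,1],[0,0,0,0,0,0,1],[0,0,0,0,0,0,1]]'
python3 - <<'E'
from h import *
s=ctrl.get_state();print(s["ee_pos"].round(1),s["orientation"].round(4),s["contact_force"].round(1),s["opening"])
e=s["ee_pos"]
for c in("wrist","top","scene"):
    p=ctrl.get_image(c);save(p,c+"3.png")
    for l,dz,x in(("lower_half",0,(549,-122)),("upper_half",e[2]-31.6,e[:2])):
        d=near(p,l,x,dz)
        if d: print(c,l,d["confidence"],np.round(d["extent"]),fit([(p,d["region"].astype(np.float32))],l,x,dz))
cv2.imwrite("pics/c.png",np.vstack([cv2.imread("pics/wrist3.png")[:300],cv2.resize(cv2.imread("pics/scene3.png")[100:250,150:406],None,fx=2,fy=2)]))
E
```

```text
time: 5.73
ee_pos: [493.1, 144.0, 153.1]
orientation: [0.794, -0.608, -0.0, 0.001]
contact_force: [0.7, 0.3, -2.6]
opening: 50.1
time: 6.15
ee_pos: [519.4, 28.6, 172.3]
orientation: [0.794, -0.607, -0.0, -0.0]
contact_force: [0.7, -0.3, -1.3]
opening: 50.4
time: 6.57
ee_pos: [545.4, -105.5, 171.7]
orientation: [0.792, -0.611, 0.001, 0.001]
contact_force: [-0.8, 0.3, -2.8]
opening: 50.5
time: 6.98
ee_pos: [548.7, -119.2, 171.7]
orientation: [0.795, -0.607, -0.001, -0.001]
contact_force: [1.0, 1.0, -2.3]
opening: 50.4
[ 548.7 -119.2  171.7] [ 7.946e-01 -6.071e-01 -6.000e-04 -5.000e-04] [ 1.   1.  -2.3] 50.3901995864916
wrist upper_half 0.56 [196. 159. 322. 292.] (array([ 550.2, -119. ]), np.float64(0.293))
top lower_half 0.45 [286. 174. 298. 186.] (array([ 549.9, -107. ]), np.float64(20.406))
top upper_half 0.87 [132. 153. 166. 187.] (array([580.3,  16.4]), np.float64(2.363))
scene lower_half 0.68 [241. 154. 269. 187.] (array([ 546.8, -121.3]), np.float64(0.157))
scene upper_half 0.61 [158. 262. 192. 305.] (array([ 1366.1, -1112.5]), np.float64(1.0))
```

View pics/c.png

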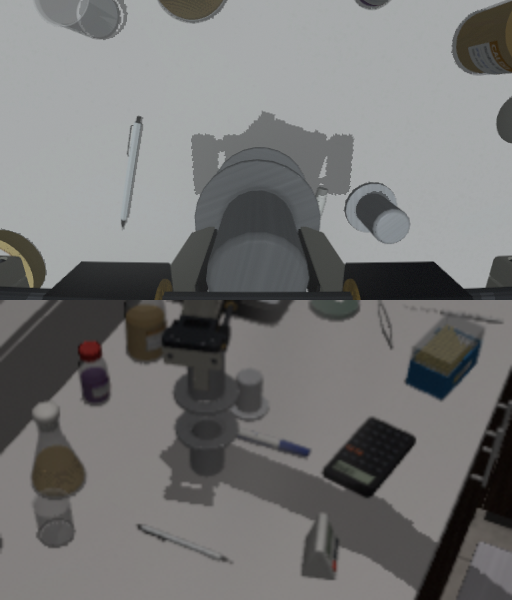

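Picture 5: the cup is held upright above the mouth-up cup (wrist flange at (258,215), the lower flange just visible behind it at (263,155)). I lower to a small gap and measure again.

```bash
python3 -m crank '[[0,0,-1.5,0,0,0,1],[0,0,-2,0,0,0,1],[0,0,-1.2,0,0,0,1],[0,0,0,0,0,0,1],[0,0,0,0,0,0,1]]'; python3 -m crank '[[0,0,0,0,0,0,1],[0,0,0,0,0,0,1],[0,0,0,0,0,0,1],[0,0,0,0,0,0,1],[0,0,0,0,0,0,1]]'
cat > m.py <<'E'
from h import *
import sys
s=ctrl.get_state();e=s["ee_pos"];print(e.round(1),s["orientation"].round(4),s["contact_force"].round(1))
out=[]
for c,sc in(("wrist",2),("scene",5)):
    p=ctrl.get_image(c);im=p["image"].copy()
    o=proj(p,[[e[0],e[1],80]])[0]
    w=(150,90) if c=="wrist" else (60,36)
    im=cv2.resize(im,None,fx=sc,fy=sc,interpolation=cv2.INTER_CUBIC)
    for x,y,r,z,col in((*e[:2],45,e[2]-31.6,(255,0,0)),(548.9,-121.6,45,80,(0,255,0)),(548.9,-121.6,21,80,(0,255,0))):
        q=(proj(p,ring(x,y,r,z))+.5)*sc-.5
        cv2.polylines(im,[np.round(q*8).astype(np.int32)],True,col,1,cv2.LINE_AA,3)
    x0,y0=[max(0,int((o[i]-w[i])*sc)) for i in(0,1)]
    out.append(cv2.resize(im[y0:y0+2*w[1]*sc,x0:x0+2*w[0]*sc],(500,300)))
cv2.imwrite("pics/"+sys.argv[1],np.vstack(out)[:,:,::-1])
E
python3 m.py d.png
```

```text
time: 7.85
ee_pos: [548.6, -121.6, 124.3]
orientation: [0.794, -0.608, -0.001, 0.0]
contact_force: [-0.2, 0.3, -2.5]
opening: 50.2
time: 8.27
ee_pos: [549.2, -121.7, 125.2]
orientation: [0.794, -0.608, 0.0, -0.0]
contact_force: [0.1, -0.2, -2.0]
opening: 50.1
[ 549.2 -121.7  125.2] [ 7.937e-01 -6.084e-01  5.000e-04 -3.000e-04] [ 0.1 -0.2 -2. ]
```

View pics/d.png

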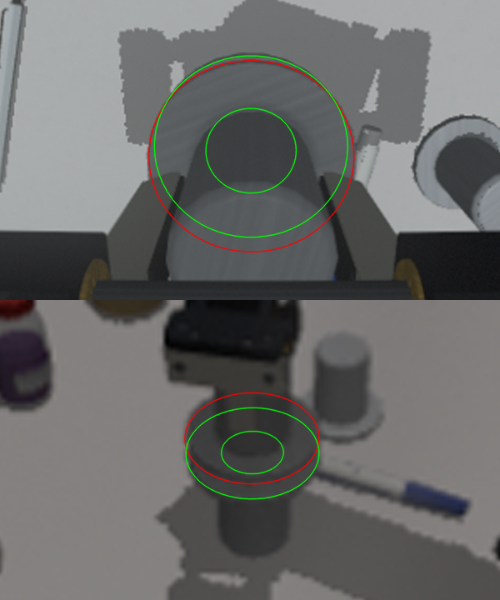

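Picture 6: the overlays (red held, green lower) match the picture to about 1 mm; both cups seem about 1 mm farther in +x, so they cancel. I go nearly down and look enlarged.

```bash
python3 -m crank '[[0,0,-0.5,0,0,0,1],[0,0,-0.5,0,0,0,1],[0,0,0,0,0,0,1],[0,0,0,0,0,0,1],[0,0,0,0,0,0,1]]';python3 -m crank '[[0,0,0,0,0,0,1],[0,0,0,0,0,0,1],[0,0,0,0,0,0,1]]'
python3 - <<'E'
from h import *
e=ctrl.get_state()["ee_pos"];print(e.round(1))
p=ctrl.get_image("wrist");a_=p["image"][100:240,180:340];q=ctrl.get_image("scene");b=q["image"][130:200,215:295]
f=lambda i,k:cv2.convertScaleAbs(cv2.resize(i,None,fx=k,fy=k,interpolation=cv2.INTER_CUBIC),alpha=1.5)
A=f(a_,4);B=f(b,6);A=A[:420]
B=cv2.resize(B,(480,420));o=np.hstack([cv2.resize(A,(320*480//420,420)) if 0 else cv2.resize(f(a_,3),(480,420)),B])
cv2.imwrite("pics/e.png",cv2.resize(o,(800,350))[:,:,::-1])
E
```

```text
time: 8.78
ee_pos: [548.8, -121.6, 114.4]
orientation: [0.794, -0.608, -0.0, 0.0]
contact_force: [0.4, -0.3, -1.9]
opening: 50.3
time: 9.03
ee_pos: [549.0, -121.7, 114.8]
orientation: [0.794, -0.608, 0.0, -0.0]
contact_force: [0.8, 0.5, -2.7]
opening: 50.6
[ 549.  -121.7  114.8]
```

View pics/e.png

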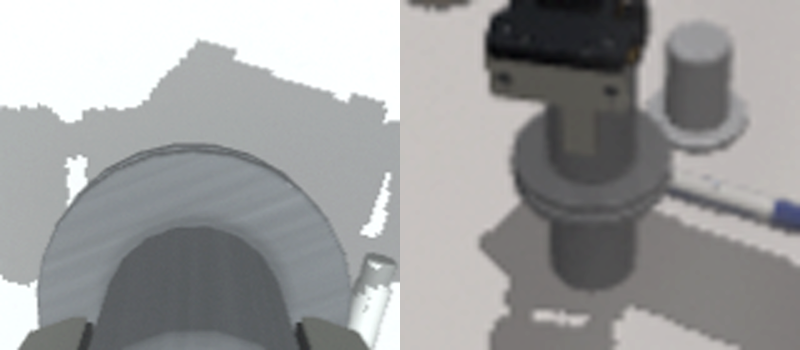

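Picture 7: gap of about 3 mm, the flanges look coaxial, and a thin sliver of the lower flange shows at the back (190,147). I compare that sliver with what equal axes would give.

```bash
python3 - <<'E'
from h import *
e=ctrl.get_state()["ee_pos"];p=ctrl.get_image("wrist")
for r in range(5):pass
b=e[2]-31.6
for n,z in(("heldtop",b+7),("heldbot",b),("lowtop",80),("lowbot",73)):
    q=proj(p,ring(e[0],e[1],45,z));i=q[:,1].argmin();print(n,q[i].round(1),q[:,0].min().round(1),q[:,0].max().round(1))
g=p["image"].mean(2)
print(g[150:170,254:262].mean(1).round().tolist())
print(g[199:203,190:204].mean(0).round(),g[199:203,314:326].mean(0).round())
for ang in(-135,-112,-90,-68,-45):
    t=np.radians(ang);c=(257,215);R=np.arange(50,70)
    pts=np.array([[c[0]+r*np.cos(t),c[1]+r*np.sin(t)] for r in R],np.float32)
    print(ang,cv2.remap(g.astype(np.float32),pts[:,0],pts[:,1],cv2.INTER_LINEAR).ravel().round().astype(int).tolist())
E
```

```text
heldtop [253.3 161.4] 193.3 320.4
heldbot [253.5 159.5] 195.3 318.4
lowtop [253.5 158.7] 196.2 317.5
lowbot [253.7 157. ] 198.0 315.7
[113.0, 112.0, 113.0, 112.0, 112.0, 112.0, 112.0, 90.0, 74.0, 77.0, 73.0, 88.0, 97.0, 96.0, 98.0, 98.0, 98.0, 98.0, 97.0, 97.0]
[114. 114. 114. 113. 113. 113. 112. 103.  92.  93.  95.  95.  95.  95.] [ 95.  95.  91.  95. 105. 110. 111. 111. 111. 111. 111. 109.]
-135 [97, 98, 97, 95, 95, 96, 93, 85, 73, 82, 122, 157, 165, 165, 168, 169, 168, 169, 169, 169]
-112 [95, 97, 98, 97, 95, 82, 70, 84, 76, 98, 111, 112, 112, 113, 114, 113, 113, 113, 114, 113]
-90 [99, 97, 96, 98, 94, 76, 74, 74, 90, 112, 113, 113, 112, 114, 113, 113, 113, 112, 113, 113]
-68 [99, 99, 98, 97, 94, 83, 72, 80, 83, 105, 111, 111, 112, 112, 112, 112, 112, 112, 113, 112]
-45 [98, 96, 96, 97, 97, 97, 92, 84, 75, 102, 111, 111, 111, 111, 111, 110, 111, 111, 111, 112]
```

The sliver runs from row 157.0 to 161.3; the prediction for coaxial cups is 157.0 to 161.4. So they are centred, and I set the cup down slowly.

```bash
python3 -m crank '[[0,0,-0.15,0,0,0,1],[0,0,-0.1,0,0,0,1],[0,0,0,0,0,0,1],[0,0,0,0,0,0,1],[0,0,0,0,0,0,1]]'
```

```text
time: 9.6
ee_pos: [548.9, -121.6, 112.1]
orientation: [0.794, -0.608, -0.0, -0.0]
contact_force: [-0.4, 0.0, -2.2]
opening: 49.9
```

```bash
python3 -m crank '[[0,0,-0.05,0,0,0,1],[0,0,0,0,0,0,1],[0,0,0,0,0,0,1],[0,0,0,0,0,0,1]]'
```

```text
time: 9.93
ee_pos: [548.9, -121.6, 111.7]
orientation: [0.794, -0.608, -0.0, -0.0]
contact_force: [0.2, 0.2, -1.5]
opening: 50.4
```

```bash
python3 -m crank '[[0,0,-0.03,0,0,0,1],[0,0,0,0,0,0,1],[0,0,0,0,0,0,1],[0,0,0,0,0,0,1]]'
```

```text
time: 10.27
ee_pos: [549.0, -121.7, 111.6]
orientation: [0.794, -0.608, 0.0, -0.0]
contact_force: [0.1, 0.0, -0.4]
opening: 50.6
```

```bash
python3 -m crank '[[0,0,-0.03,0,0,0,1],[0,0,0,0,0,0,1],[0,0,0,0,0,0,1],[0,0,0,0,0,0,1]]'
```

```text
time: 10.6
ee_pos: [549.1, -121.6, 111.6]
orientation: [0.794, -0.608, 0.0, -0.0]
contact_force: [-1.5, 0.9, 5.4]
opening: 50.3
```

Contact is made (force from -2.4 to +5.4 N). I release gently.

```bash
python3 -m crank '[[0,0,0,0,0,0,1],[0,0,0,0,0,0,1],[0,0,0,0,0,0,1]]' 5; python3 -m crank '[[0,0,0,0,0,0,0.43],[0,0,0,0,0,0,0.38],[0,0,0,0,0,0,0.3],[0,0,0,0,0,0,0.15],[0,0,0,0,0,0,0]]';python3 -m crank '[[0,0,0,0,0,0,0],[0,0,0,0,0,0,0],[0,0,0,0,0,0,0],[0,0,0,0,0,0,0]]'
python3 m.py f.png
```

```text
time: 10.85
ee_pos: [549.3, -121.7, 111.5]
orientation: [0.794, -0.608, 0.0, -0.0]
contact_force: [-1.1, 0.3, 5.3]
opening: 50.8
time: 11.27
ee_pos: [548.8, -121.6, 110.7]
orientation: [0.794, -0.608, -0.0, 0.0]
contact_force: [-0.2, 0.2, -0.3]
opening: 73.0
time: 11.6
ee_pos: [548.9, -121.6, 111.0]
orientation: [0.794, -0.608, -0.0, -0.0]
contact_force: [0.3, 0.3, 0.3]
opening: 92.5
[ 548.9 -121.6  111. ] [ 0.7937 -0.6083 -0.     -0.    ] [0.3 0.3 0.3]
```

View pics/f.png

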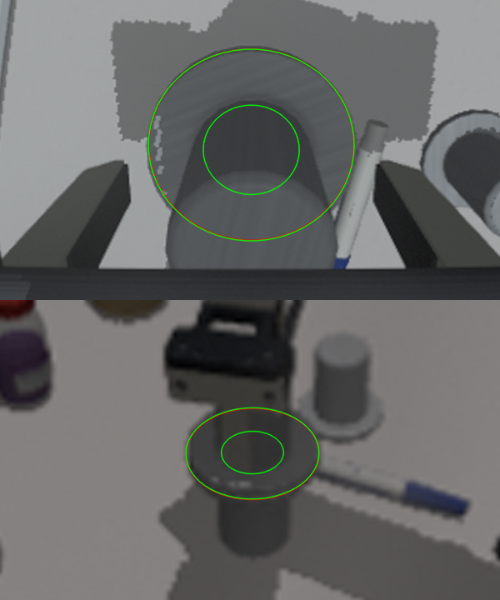

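Picture 8: the fingers are open, and the stack stands with the flanges flat and coincident ((250,145) wrist, (253,453) scene). I retreat straight up and check from clear.

```bash
python3 -m crank '[[0,0,1,0,0,0,0],[0,0,2,0,0,0,0],[0,0,3,0,0,0,0],[0,0,3,0,0,0,0],[0,0,3,0,0,0,0]]'; python3 -m crank '[[0,0,2,0,0,0,0],[-2,0,0,0,0,0,0],[-3,0,0,0,0,0,0],[-2,0,0,0,0,0,0],[0,0,0,0,0,0,0]]';python3 -m crank '[[0,0,0,0,0,0,0],[0,0,0,0,0,0,0],[0,0,0,0,0,0,0],[0,0,0,0,0,0,0]]'
python3 - <<'E'
from h import *
p=ctrl.get_image("wrist");o=proj(p,[[549,-121.6,80]])[0];print(o)
x,y=max(0,int(o[0])-90),max(0,int(o[1])-80)
w=cv2.resize(p["image"][y:y+160,x:x+180],(450,400),interpolation=cv2.INTER_CUBIC)
s=cv2.resize(ctrl.get_image("scene")["image"][120:200,215:295],(350,400)[:2],interpolation=cv2.INTER_CUBIC)
cv2.imwrite("pics/g.png",cv2.convertScaleAbs(np.hstack([w,s]),alpha=1.4)[:,:,::-1])
E
```

```text
time: 12.12
ee_pos: [548.7, -121.6, 233.1]
orientation: [0.794, -0.608, 0.0, -0.0]
contact_force: [0.3, 0.5, 0.0]
opening: 92.7
time: 12.53
ee_pos: [474.8, -122.1, 252.0]
orientation: [0.793, -0.609, -0.001, 0.001]
contact_force: [-0.4, 0.7, 0.2]
opening: 93.2
time: 12.87
ee_pos: [479.9, -121.5, 251.0]
orientation: [0.794, -0.608, 0.0, -0.0]
contact_force: [0.2, 0.2, 0.1]
opening: 92.9
[273.1731635 118.7922935]
```

View pics/g.png

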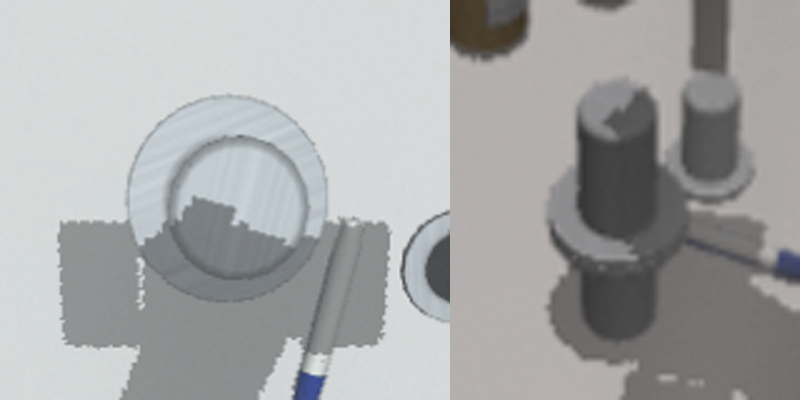

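Picture 9: from straight above, one flange outline (centre (228,198)) with no lower flange peeking out, and the scene view shows an upright stack with flanges flat. The small cup is untouched. Handing in.

```bash
python3 -c "
from cell import ctrl
print(ctrl.close_job())"
```

```text
the job is handed in; nothing more can be done
None
```

The matching steel cup now stands mouth down on the mouth-up cup, rim on rim and centred, and the job is handed in. The clock stood at about 13 s of the 35 s allowed.

- **Set-down:** I gripped the cup at 30 N and lowered it until contact showed: the vertical force went from about −2.4 N while carrying to +5.4 N. Then I eased the grip and opened the fingers.
- **Centring:** Just before contact, the visible edge of the lower flange matched the prediction for coaxial cups to about 0.1 px at the back. The held cup looked about 0.5 mm off sideways, which I left.
- **Last checks:** After the arm backed away, the wrist view showed a single flange outline with nothing peeking out. The scene view showed the stack upright with its flanges flat. The wrist force read about zero and the robot touched nothing.
- **Left alone:** The smaller cup and the yellow look-alike were not touched.
- **What disagreed:**
  - While the cup hung above the other, the top and scene network fits of it failed, and so did the top fit of the lower cup. I relied on the wrist view and overlays there.
  - Individual cameras differed by about 2 mm on the cup positions, which is within calibration.

For the first approach I repeated one typed row set in a shell loop (three times) instead of typing it out each time. All later rows were typed in full.

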